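# Fit the removable key into the isolator and switch it on

## Task

Take the switch key out of its parking block, stand it in the round bore of the isolator, and turn it under light pressure until its blade drops fully home into the hidden slot. Then turn it clockwise until its grip lies in line with the two ribs on the isolator (ON), and let go, leaving the key upright and fully home. Never press the key hard against the isolator, and leave the contactor, transformer and breaker alone.

Things in the scene. Friction and masses are not known exactly. Their poses are not given: they have to be found in the camera images.
- key_mid (a point): Centre, half-way up, of the loose upright switch key, 105 mm tall, 0.15 to 0.31 kg, at first standing in the parking block. From the foot up: flat steel blade 34 mm (key x) by 12 mm (key y), 30 mm tall; round shank 26 mm across up to 65 mm; grip bar from 65 to 105 mm. This point is 52.5 mm above the foot; z points up. Half a turn about z makes no difference.
- key_grip (a point): Centre of the key's black plastic grip bar: 80 mm long (key x, the same way as the blade's width), 16 mm thick (key y), 40 mm tall; 32.5 mm above the key's centre and 85 mm above its foot.
- isolator_mouth (a point): Centre of the bore's mouth on top of the isolator, a grey box fixed to the table, 120 (x) by 140 (y) by 60 mm tall. Bore: round, 40 mm wide, 4 mm chamfer, 48 mm deep. x is the ON line, marked by two black ribs 26 mm long, 5 mm high, either side of the mouth; z up. Terminal barriers 12 mm high along both y edges. Fully home, the key's centre is 4.5 mm above this point.
- disc_centre (a point): Middle of the flat top of the steel drive disc inside the bore, 30 mm below the mouth; axes fixed to the housing, NOT turning with the disc. Through it runs a slot 38 by 16 mm, 18 mm deep. Its long side starts 0.4 to 1.25 rad counter-clockwise (from above) of the ON line: not measured, to be felt for. The blade enters within about 0.1 rad of it.
- isolator: The isolator itself; origin at the centre of its underside, x along the ON line. An engaged key turns the drive disc against a steady friction of about 0.25 N m (lightly pressing on it does not turn it); it stays where left. Clockwise it stops at the ON line, the other way 1.4 rad from it. A blade riding on the disc stands 18 mm higher than fully home.
- holder: Aluminium parking block fixed to the table, 100 mm (x) by 90 mm (y) by 40 mm tall, origin at the centre of its underside, z up. The key's blade stands loosely in a 39 (x) by 17 mm (y) pocket 24 mm deep in its top, the foot 16 mm above the table.
- contactor: Bystander: loose white contactor with a black top, 75 by 55 by 75 mm tall, origin at the centre of its underside.
- transformer: Bystander: loose small transformer, iron core and copper winding on a steel foot, 80 by 70 by 66 mm tall, origin at the centre of its underside.
- breaker: Bystander: loose black circuit breaker with a grey toggle, 75 by 54 by 84 mm tall, origin at the centre of its underside.

How it is judged:
By the outcome, as a careful person would: the job done as asked, in the order asked, and still so for the second after the job is handed in, with the robot touching nothing.
It also fails if it takes over 64 s, if anything falls off the work surface, if the arm or the gripper's body presses on something with over 40 N, if the wrist force passes 120 N, or if a joint passes its speed limit or range.

## Robot

A 6-joint arm with a two-finger parallel gripper is mounted at the origin on the work surface. World frame = base frame: x ahead of the robot, y to its left, z up, the work surface at z = 0. Lengths are in m, angles in degrees, forces in N, time in s.
With the tool pointing down it reaches from about 0.3 to 0.825 m from the base axis. Payload 5.4 kg.
Tool frame: the origin (TCP) lies midway between the tips of the shut fingers; the grasp point (between the pads) lies 19 mm behind it; z points along the fingers, y is the line along which they close (so a half turn about z gives the same grasp; the last joint's range is limited). The gripper opens to 92 mm and grips with 3 to 60 N. Pads are 20 mm wide; open, the fingers measure 128 mm over their backs; the gripper's body (75 mm by 189 mm) begins 69 mm behind the grasp point.
Start: joints at [-12.038, 9.076, 91.501, -0, 79.423, -12.038], TCP at [0.575, -0, 0.215] pointing down, gripper open.
Joint ranges: [-166.64, 166.64], [-54.1, 131.32], [10.49, 154.53], [-73.88, 253.88], [9.74, 151.15], [-171.62, 171.62]. Speed limits (degrees/s): [147.25, 147.25, 180, 180, 180, 180].

## Interface

Orientations are given as a 3x3 rotation matrix whose columns are the frame's x, y, z axes.
In Python, from bench import manip, snapshot, ticket, find_in gives the robot as it stands.
- The arm moves only by the shell command python3 -m pendant 'ROWS'. ROWS is JSON, a list of rows, each an object with "jaw": the gripper's target within -1 to 1 (fully open at 1, half-way at 0, shut at -1); "travel": the shift along the world's x, y, z in m, a list of three; "turn": the turn, a rotation vector about the world's x, y, z in rad, a list of three. In form: [{"jaw": jaw, "travel": [x, y, z], "turn": [wx, wy, wz]}, ...]. A call has 1 to 20 rows; each row is the pose to reach, as a shift and turn from the pose commanded when the call began; what a row does not reach only later rows make up. A row lasts 1/10 s, in which the tool goes at most 50 mm and 8.59 degrees, less where a joint would pass 70% of its speed; a pose out of reach is approached as far as the arm can. A call with a gripper value outside its range is refused whole. The fingers move at their own pace and stop on an object; the grip force is fixed at half the most. Time passes only in rows, so rows that repeat a pose let the fingers close. It gives the time, the measured TCP pose, the force, the opening and the grip force at its end, in the units of the state.
- manip.state(): the state, without advancing time (a new reading comes with each control period).
- snapshot(name): name is "scene" or "side" or "wrist"; returns a dict with "frame" (480x640x3 uint8, red, green, blue), "z_map" (480x640 float32, m along the optical axis (not along the pixel's ray), 0 where there is no reading), "fovy" (degrees; the focal length in pixels is half the picture's height over the tangent of half this angle, whatever the lens; pixels are square), "cx", "cy" (the principal point, pixels), "world_to_cam" (4x4, takes a point from world to camera coordinates). Camera axes: x right, y down, z forward; pixel columns grow to the right and rows downward; lengths in m; the calibration is good to about 2 mm. The wrist camera is an equidistant fisheye: a pixel r from the principal point sees the ray r / f radians off the axis. A picture is of the moment at which its call begins.
- ticket.finish_job(): hands the job in; it is judged then, once.
Trained networks look in a picture, given as the dict that the camera call returned (one of the last four; its "shot" number tells which), for a name from the list of things; names that differ only in an ending like _2 or _b are one class to them, and where a whole thing is asked for, a point or a joint stands for the part that bears it (a point fixed in the world has none). Each returns a list of dicts, best first, with "p" (0 to 1); they miss things now and then, are a little off and sometimes report something else, mostly with a low value. They report only what shows in the picture. A call takes as long as a camera call.
- find_in(picture, target): "point" ([column, row] in pixels, amid what is visible of it).
The state is a dict: "clock": time; "joint_pos": joint angles; "dq": joint speeds; "joint_torque": joint torques, N m; "ee_pos": TCP position; "tool_rot": TCP orientation; "force": force on the tool from outside, world axes, zero at the start; "moment": the same for the moment, N m; "gripper_width": finger opening in m; "finger_force": force on a finger pad.
Only numpy, scipy, OpenCV 4.12 (cv2) and the standard library are available. Lean on these libraries where they do the work, as an engineer would, in place of code of your own. Each camera call takes 0.05 s, during which the arm holds its last target. There are 200 camera calls.

## Working session

There is one attempt and no reset: what is moved stays moved. The work goes in short steps, Python scripts to look and compute and a shell command to move; the robot and the scene stay as the last step left them, time stands still between calls to the robot, and variables do not carry over. Pictures are saved under pics/ and viewed, at most 10 in all, crops included, and the job is handed in when it is done.

```bash
mkdir -p pics
cat > h.py <<'E'
import numpy as np,cv2
from bench import manip,snapshot,ticket,find_in
def cloud(s):
    z=s["z_map"]; f=240/np.tan(np.radians(s["fovy"])/2)
    v,u=np.mgrid[0:480,0:640]
    P=np.stack([(u-s["cx"])/f*z,(v-s["cy"])/f*z,z,np.ones_like(z)],-1)
    W=P@np.linalg.inv(s["world_to_cam"]).T
    W=W[...,:3]; W[z<=0]=np.nan
    return W
E
python3 - <<'E'
from h import *
ims=[]
for n in("scene","side"):
    s=snapshot(n);W=cloud(s);np.savez(n+".npz",W=W,f=s["frame"])
    print(n,np.round(np.linalg.inv(s["world_to_cam"])[:3],2).tolist())
    for t in("key_mid","key_grip","isolator_mouth","isolator","holder","contactor","transformer","breaker"):
        for r in find_in(s,t)[:2]:
            c,q=map(int,r["point"]);print(t,round(r["p"],2),c,q,np.round(W[q,c],3))
    ims.append(s["frame"])
    cv2.imwrite(f"pics/{n}0.png",s["frame"][...,::-1])
print(manip.state())
E
```

```text
scene [[0.07, 0.7, -0.71, 1.5], [1.0, -0.03, 0.06, -0.08], [0.02, -0.72, -0.7, 0.93]]
key_mid 0.76 254 210 [ 0.548 -0.169  0.108]
key_grip 0.86 252 203 [ 0.538 -0.173  0.123]
isolator_mouth 0.67 361 213 [0.519 0.116 0.06 ]
isolator 0.75 359 215 [0.53  0.109 0.063]
holder 0.71 258 227 [ 0.544 -0.163  0.044]
holder 0.31 359 211 [0.48  0.118 0.033]
contactor 0.7 155 267 [ 0.704 -0.398  0.075]
transformer 0.75 334 301 [0.81  0.016 0.052]
breaker 0.78 466 234 [0.603 0.385 0.05 ]
side [[-0.97, -0.14, 0.19, 0.46], [-0.24, 0.65, -0.72, 0.75], [-0.02, -0.75, -0.67, 0.78]]
key_mid 0.78 383 205 [ 0.509 -0.16   0.098]
key_grip 0.96 381 207 [ 0.513 -0.166  0.086]
isolator_mouth 0.91 372 310 [0.49  0.153 0.062]
isolator 0.92 375 311 [0.484 0.152 0.06 ]
holder 0.57 377 230 [ 0.515 -0.128  0.041]
contactor 0.6 335 172 [ 0.674 -0.376  0.037]
transformer 0.93 257 260 [0.777 0.049 0.046]
transformer 0.46 381 204 [ 0.514 -0.161  0.1  ]
breaker 0.82 294 422 [0.582 0.423 0.071]
{'clock': 0.9, 'joint_pos': array([-1.20365831e+01,  9.07463087e+00,  9.15010486e+01, -1.30518102e-03,
        7.94219667e+01, -1.20382611e+01]), 'dq': array([-0.01349424, -0.01628319, -0.01910094, -0.08603567, -0.04092986,
        0.03352618]), 'joint_torque': array([ 8.03134317e-04, -3.85570407e+01, -3.22364473e+01,  7.03196763e-02,
        3.06154846e-02,  4.21276241e-07]), 'ee_pos': array([ 5.74993865e-01, -1.45638392e-05,  2.14613887e-01]), 'tool_rot': array([[-3.34669214e-05,  9.99999999e-01,  3.55105218e-05],
       [ 9.99999999e-01,  3.34680033e-05, -3.04676544e-05],
       [-3.04688428e-05,  3.55095021e-05, -9.99999999e-01]]), 'force': array([-0.50573176, -0.01574733,  0.6240143 ]), 'moment': array([ 0.00166405, -0.01691287, -0.00547523]), 'finger_force': 0.0, 'gripper_width': 0.09190719458857267}
```

View pics/scene0.png

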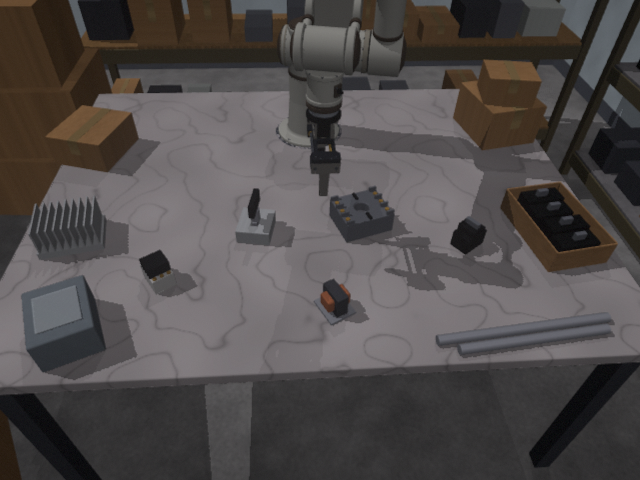

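View pics/side0.png

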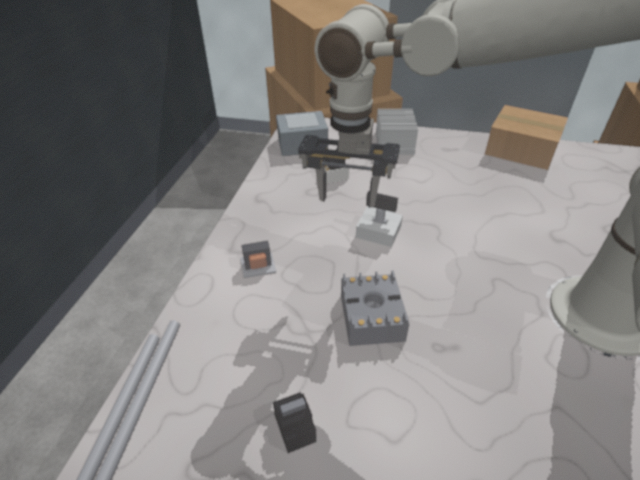

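The scene view shows the key at (254,205) in its block at (258,230) and the isolator at (361,213). The side view shows them at (381,205) and (374,305). Next I fit their poses from the depth clouds.

Run:
```python
from h import *
for n in("scene","side"):
    d=np.load(n+".npz");W=d["W"].reshape(-1,3)
    def fit(nm,c,r,z0,z1):
        m=(np.hypot(W[:,0]-c[0],W[:,1]-c[1])<r)&(W[:,2]>z0)&(W[:,2]<z1)
        p=W[m];(cx,cy),(a,b),t=cv2.minAreaRect(p[:,:2].astype(np.float32))
        q=p[:,:2]-p[:,:2].mean(0);w,v=np.linalg.eigh(q.T@q)
        print(n,nm,len(p),np.round([cx,cy,a,b,t],4),"mean",np.round(p.mean(0),4),"pca",np.round(np.degrees(np.arctan2(v[1,1],v[0,1])),1))
        if a*b==0: return
    fit("grip",(.525,-.167),.06,.085,.135)
    fit("griptop",(.525,-.167),.06,.116,.135)
    fit("holder",(.53,-.16),.085,.034,.046)
    fit("iso",(.5,.135),.11,.054,.0625)
    fit("isoall",(.5,.135),.11,.02,.08)
```

```text
scene grip 252 [ 5.14400e-01 -1.68600e-01  1.91000e-02  8.47000e-02  8.01961e+01] mean [ 0.5237 -0.1696  0.1122] pca 168.0
scene griptop 134 [ 5.1400e-01 -1.6950e-01  1.6300e-02  8.4000e-02  8.1027e+01] mean [ 0.5162 -0.1699  0.1216] pca 169.5
scene holder 740 [ 0.5132 -0.17    0.0913  0.1067 79.5247] mean [ 0.5233 -0.1693  0.0411] pca 139.6
scene iso 889 [ 0.491   0.1207  0.1266  0.1421 17.6961] mean [0.4972 0.12   0.0601] pca 115.9
scene isoall 2222 [ 0.4913  0.1208  0.1274  0.1437 18.4799] mean [0.5061 0.1192 0.055 ] pca 98.2
side grip 367 [ 5.13900e-01 -1.68200e-01  1.95000e-02  7.96000e-02  8.10588e+01] mean [ 0.5057 -0.1632  0.107 ] pca 171.4
side griptop 119 [ 5.13800e-01 -1.68400e-01  1.86000e-02  7.97000e-02  8.22264e+01] mean [ 0.5054 -0.1661  0.1204] pca 171.6
side holder 786 [ 0.514  -0.1689  0.0941  0.1007 80.7781] mean [ 0.5133 -0.1619  0.0403] pca 178.5
side iso 2227 [ 0.4916  0.1205  0.1209  0.1452 18.2432] mean [0.4907 0.1273 0.0602] pca 106.5
side isoall 3775 [ 0.4916  0.1208  0.1211  0.1457 18.319 ] mean [0.4891 0.136  0.056 ] pca 109.5
```

```bash
R='{"jaw":1,"travel":[-0.061,-0.1685,0],"turn":[0,0,-1.728]}'; python3 -m pendant '[{"jaw":1,"travel":[-0.061,-0.1685,0],"turn":[0,0,-0.5]},{"jaw":1,"travel":[-0.061,-0.1685,0],"turn":[0,0,-0.5]},{"jaw":1,"travel":[-0.061,-0.1685,0],"turn":[0,0,-0.5]},{"jaw":1,"travel":[-0.061,-0.1685,0],"turn":[0,0,-0.5]},{"jaw":1,"travel":[-0.061,-0.1685,0],"turn":[0,0,-1.1]},{"jaw":1,"travel":[-0.061,-0.1685,0],"turn":[0,0,-1.1]},{"jaw":1,"travel":[-0.061,-0.1685,0],"turn":[0,0,-1.1]},{"jaw":1,"travel":[-0.061,-0.1685,0],"turn":[0,0,-1.1]},{"jaw":1,"travel":[-0.061,-0.1685,0],"turn":[0,0,-1.728]},{"jaw":1,"travel":[-0.061,-0.1685,0],"turn":[0,0,-1.728]},{"jaw":1,"travel":[-0.061,-0.1685,0],"turn":[0,0,-1.728]},{"jaw":1,"travel":[-0.061,-0.1685,0],"turn":[0,0,-1.728]},{"jaw":1,"travel":[-0.061,-0.1685,0],"turn":[0,0,-1.728]},{"jaw":1,"travel":[-0.061,-0.1685,0],"turn":[0,0,-1.728]},{"jaw":1,"travel":[-0.061,-0.1685,0],"turn":[0,0,-1.728]}]'
python3 - <<'E'
from h import *
s=snapshot("wrist");cv2.imwrite("pics/w1.png",s["frame"][...,::-1])
f=240/np.tan(np.radians(s["fovy"])/2);z=s["z_map"]
v,u=np.mgrid[0:480,0:640];dx=u-s["cx"];dy=v-s["cy"];r=np.hypot(dx,dy)+1e-9;t=np.tan(np.minimum(r/f,1.5))
P=np.stack([dx/r*t*z,dy/r*t*z,z,np.ones_like(z)],-1)
W=(P@np.linalg.inv(s["world_to_cam"]).T)[...,:3];W=W[z>0]
m=(np.hypot(W[:,0]-.514,W[:,1]+.1685)<.06)
for a,b in((.114,.13),(.034,.046)):
    p=W[m&(W[:,2]>a)&(W[:,2]<b)][:,:2] if a>.1 else W[(np.hypot(W[:,0]-.514,W[:,1]+.1685)<.085)&(W[:,2]>a)&(W[:,2]<b)][:,:2]
    print(len(p),cv2.minAreaRect(p.astype(np.float32)) if len(p) else 0)
E
```

```text
clock: 2.4
ee_pos: [0.514, -0.1685, 0.2146]
tool_rot: [[0.988, -0.154, -0.0], [-0.154, -0.988, 0.0], [-0.0, -0.0, -1.0]]
force: [0.6, 0.3, -0.2]
gripper_width: 0.0918
finger_force: 0.0
2151 ((0.5122078657150269, -0.17097964882850647), (0.01593192107975483, 0.07938549667596817), 80.12582397460938)
7507 ((0.5119096636772156, -0.17059126496315002), (0.09031283855438232, 0.10121231526136398), 79.8880386352539)
```

View pics/w1.png

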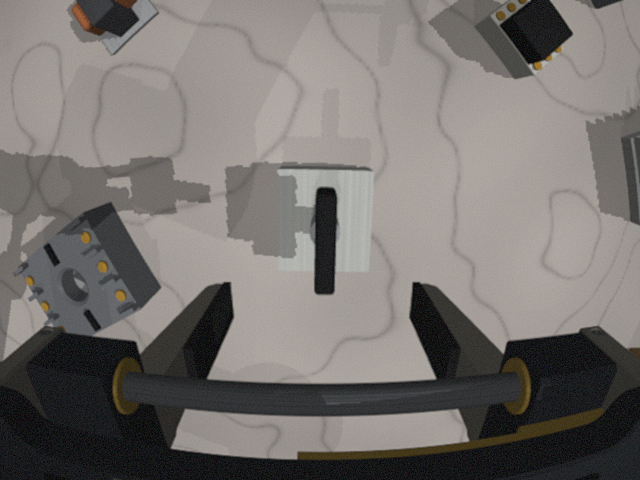

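The wrist view shows the key grip, (325,190)–(325,295), midway between the fingers. It is aligned to within 1°, so I descend and grip.

```bash
python3 -m pendant '[{"jaw":1,"travel":[-0.001,-0.001,-0.03],"turn":[0,0,-0.01]},{"jaw":1,"travel":[-0.001,-0.001,-0.06],"turn":[0,0,-0.01]},{"jaw":1,"travel":[-0.001,-0.001,-0.09],"turn":[0,0,-0.01]},{"jaw":1,"travel":[-0.001,-0.001,-0.115],"turn":[0,0,-0.01]},{"jaw":1,"travel":[-0.001,-0.001,-0.1285],"turn":[0,0,-0.01]},{"jaw":1,"travel":[-0.001,-0.001,-0.1285],"turn":[0,0,-0.01]},{"jaw":-1,"travel":[-0.001,-0.001,-0.1285],"turn":[0,0,-0.01]},{"jaw":-1,"travel":[-0.001,-0.001,-0.1285],"turn":[0,0,-0.01]},{"jaw":-1,"travel":[-0.001,-0.001,-0.1285],"turn":[0,0,-0.01]},{"jaw":-1,"travel":[-0.001,-0.001,-0.1285],"turn":[0,0,-0.01]},{"jaw":-1,"travel":[-0.001,-0.001,-0.1285],"turn":[0,0,-0.01]},{"jaw":-1,"travel":[-0.001,-0.001,-0.1285],"turn":[0,0,-0.01]},{"jaw":-1,"travel":[-0.001,-0.001,-0.1285],"turn":[0,0,-0.01]},{"jaw":-1,"travel":[-0.001,-0.001,-0.1285],"turn":[0,0,-0.01]},{"jaw":-1,"travel":[-0.001,-0.001,-0.1285],"turn":[0,0,-0.01]},{"jaw":-1,"travel":[-0.001,-0.001,-0.1285],"turn":[0,0,-0.01]}]'
```

```text
clock: 4.05
ee_pos: [0.513, -0.1695, 0.0861]
tool_rot: [[0.986, -0.166, -0.0], [-0.166, -0.986, 0.0], [-0.0, -0.0, -1.0]]
force: [-0.8, 0.7, 0.8]
gripper_width: 0.0158
finger_force: 30.0
```

```bash
python3 -m pendant '[{"jaw":-1,"travel":[0,0,0.01],"turn":[0,0,0]},{"jaw":-1,"travel":[0,0,0.03],"turn":[0,0,0]},{"jaw":-1,"travel":[0,0,0.06],"turn":[0,0,0]},{"jaw":-1,"travel":[0,0,0.09],"turn":[0,0,0]},{"jaw":-1,"travel":[0,0,0.11],"turn":[0,0,0]},{"jaw":-1,"travel":[0,0.04,0.11],"turn":[0,0,0]},{"jaw":-1,"travel":[-0.01,0.08,0.11],"turn":[0,0,0]},{"jaw":-1,"travel":[-0.02,0.12,0.11],"turn":[0,0,0]},{"jaw":-1,"travel":[-0.04,0.16,0.11],"turn":[0,0,0]},{"jaw":-1,"travel":[-0.05,0.18,0.11],"turn":[0,0,0]},{"jaw":-1,"travel":[-0.05,0.18,0.11],"turn":[0,0,0]},{"jaw":-1,"travel":[-0.05,0.18,0.11],"turn":[0,0,0]}]'
cat >> h.py <<'E'
def wcloud(s):
    f=240/np.tan(np.radians(s["fovy"])/2);z=s["z_map"]
    v,u=np.mgrid[0:480,0:640];dx=u-s["cx"];dy=v-s["cy"];r=np.hypot(dx,dy)+1e-9;t=np.tan(np.minimum(r/f,1.5))
    P=np.stack([dx/r*t*z,dy/r*t*z,z,np.ones_like(z)],-1)
    W=(P@np.linalg.inv(s["world_to_cam"]).T)[...,:3];W[z<=0]=np.nan
    return W
E
python3 - <<'E'
from h import *
T=manip.state();print(T["ee_pos"],T["force"],T["moment"])
s=snapshot("wrist");cv2.imwrite("pics/w2.png",s["frame"][...,::-1]);np.savez("w2.npz",W=wcloud(s),f=s["frame"])
print(find_in(s,"isolator_mouth")[:1],find_in(s,"key_grip")[:1])
s=snapshot("side");np.savez("s2.npz",W=cloud(s),f=s["frame"])
s=snapshot("scene");np.savez("c2.npz",W=cloud(s),f=s["frame"])
E
```

```text
clock: 5.25
ee_pos: [0.463, 0.0105, 0.1964]
tool_rot: [[0.986, -0.165, 0.0], [-0.165, -0.986, -0.001], [0.001, 0.001, -1.0]]
force: [-0.0, -0.2, -3.0]
gripper_width: 0.0159
finger_force: 30.0
[0.46296323 0.01048379 0.19637165] [-0.0428091  -0.16171247 -2.95497539] [ 0.01870356  0.0814546  -0.00556221]
[{'point': [202.0, 216.7], 'p': 0.83}] [{'point': [321.3, 298.1], 'p': 0.68}]
```

View pics/w2.png

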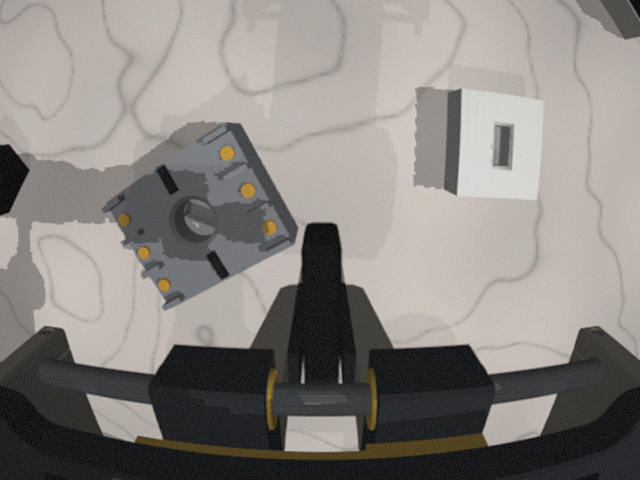

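The wrist view shows the key held upright in the jaws. The isolator bore is at (195,218), with ribs at (167,180) and (217,265), and part of the disc and slot seem visible inside. I measure them next.

Run:
```python
from h import *
T=manip.state();d=np.load("w2.npz");W=d["W"];f=d["f"];X=W.reshape(-1,3)
m=(np.hypot(X[:,0]-.491,X[:,1]-.12)<.11)&(X[:,2]>.054)&(X[:,2]<.0625)
print("iso wrist",cv2.minAreaRect(X[m][:,:2].astype(np.float32)))
# rim: points at z .058-.062 near centre -> hole
g=cv2.cvtColor(f,cv2.COLOR_RGB2GRAY)
R=T["tool_rot"]
for n in("w2","s2","c2"):
    Y=np.load(n+".npz")["W"].reshape(-1,3);t=(Y-T["ee_pos"])@R
    k=(abs(t[:,0])<.055)&(abs(t[:,1])<.011)&(t[:,2]>-.048)&(t[:,2]<.09)
    for a,b in((-.05,-.03),(-.03,.005),(.005,.04),(.045,.07)):
        p=t[k&(t[:,2]>a)&(t[:,2]<b)]
        if len(p)>5: print(n,a,b,len(p),np.round(p.min(0),4),np.round(p.max(0),4),np.round(np.percentile(p,[2,98],axis=0)[:,:2],4).tolist())
b=(np.hypot(X[:,0]-.491,X[:,1]-.12)<.0195)
print("bore z hist",np.histogram(X[b][:,2],bins=[-.05,0,.01,.015,.02,.025,.028,.032,.04,.05,.062]))
p=X[b&(X[:,2]<.026)];q=X[b&(X[:,2]>.027)&(X[:,2]<.033)]
for w in(p,q):
    if len(w)>3: print(len(w),cv2.minAreaRect(w[:,:2].astype(np.float32)))
c=f[180:260,150:240]
cv2.imwrite("pics/bore.png",cv2.convertScaleAbs(cv2.resize(c[...,::-1],None,fx=6,fy=6,interpolation=cv2.INTER_CUBIC),alpha=1.5))
```

```text
iso wrist ((0.48956429958343506, 0.1210968866944313), (0.12087125331163406, 0.14170311391353607), 18.17391014099121)
w2 -0.05 -0.03 5940 [-0.0283 -0.011  -0.048 ] [ 0.0391  0.011  -0.03  ] [[-0.0253, -0.0089], [0.0382, 0.0088]]
w2 -0.03 0.005 824 [ 0.0075 -0.011  -0.03  ] [0.0391 0.011  0.0014] [[0.0079, -0.0107], [0.0389, 0.0107]]
w2 0.005 0.04 18 [0.0043 0.0099 0.0054] [0.0065 0.011  0.0256] [[0.0044, 0.0099], [0.0065, 0.0109]]
s2 -0.05 -0.03 72 [-0.0387 -0.0106 -0.0372] [-0.0091  0.0088 -0.0302] [[-0.0385, -0.0098], [-0.0177, 0.0064]]
s2 -0.03 0.005 362 [-0.0388 -0.0109 -0.0299] [0.0416 0.0022 0.004 ] [[-0.0384, -0.0107], [0.0392, -0.0037]]
s2 0.005 0.04 86 [-0.0143 -0.0109  0.0052] [0.0171 0.0036 0.0399] [[-0.0126, -0.0109], [0.0163, 0.0026]]
s2 0.045 0.07 136 [-0.016  -0.0096  0.045 ] [0.018  0.0045 0.0699] [[-0.0156, -0.0083], [0.0173, 0.0002]]
c2 -0.05 -0.03 131 [-0.0376 -0.0109 -0.0478] [ 0.0419  0.0097 -0.0303] [[-0.035, -0.0096], [0.0409, 0.0089]]
c2 -0.03 0.005 88 [ 0.0031 -0.0109 -0.0299] [0.0441 0.011  0.0042] [[0.0034, -0.0099], [0.0435, 0.009]]
c2 0.005 0.04 57 [ 0.0049 -0.0107  0.0114] [0.0178 0.0109 0.0398] [[0.0051, -0.0105], [0.0176, 0.0109]]
c2 0.045 0.07 37 [-0.0176 -0.0067  0.0452] [0.0203 0.0042 0.0688] [[-0.0169, -0.0067], [0.0199, 0.0042]]
bore z hist (array([  0,   0, 272,  56,  51,  38, 327,  20,   8,  38]), array([-0.05 ,  0.   ,  0.01 ,  0.015,  0.02 ,  0.025,  0.028,  0.032,
        0.04 ,  0.05 ,  0.062]))
389 ((0.48859038949012756, 0.12507134675979614), (0.033771075308322906, 0.012796214781701565), 52.16230010986328)
360 ((0.4892529249191284, 0.12573693692684174), (0.0270270723849535, 0.03462960198521614), 87.86708068847656)
```

View pics/bore.png

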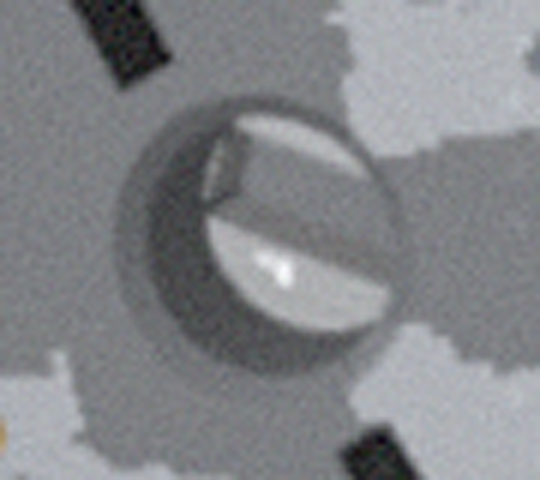

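Run:
```python
from h import *
s=snapshot("wrist");f=240/np.tan(np.radians(s["fovy"])/2);C=np.linalg.inv(s["world_to_cam"])
def ray(p,z0):
    d=np.array([150+p[0]/6-.5+.08-s["cx"],180+p[1]/6-.5+.08-s["cy"]]);r=np.hypot(*d);v=C[:3,:3]@np.r_[d/r*np.sin(r/f),np.cos(r/f)]
    return C[:3,3]+v*(z0-C[2,3])/v[2]
for a,b in(((210,208),(395,285)),((235,130),(370,175))):
    A,B=ray(a,.03),ray(b,.03);e=A-B;print(A,B,np.degrees(np.arctan2(e[1],e[0])))
# circle: mouth outline of chamfer
rc=[ray(p,.06)[:2] for p in((115,240),(265,95),(265,378),(410,240))];print(np.round(rc,4),cv2.minEnclosingCircle(np.float32(rc)))
```

```text
[0.49392516 0.13893459 0.03      ] [0.4757742  0.11068353 0.03      ] 57.27976470329411
[0.50552147 0.13141108 0.03      ] [0.49403968 0.11052631 0.03      ] 61.19939575896693
[[0.4964 0.1429]
 [0.5129 0.1135]
 [0.4714 0.1243]
 [0.4878 0.0966]] ((0.492121160030365, 0.11973579227924347), 0.023612642660737038)
```

```bash
python3 -m pendant '[{"jaw":-1,"travel":[0.01,0.03,0],"turn":[0,0,0.14]},{"jaw":-1,"travel":[0.0275,0.07,0],"turn":[0,0,0.28]},{"jaw":-1,"travel":[0.0275,0.10,0],"turn":[0,0,0.42]},{"jaw":-1,"travel":[0.0275,0.11,0],"turn":[0,0,0.56]},{"jaw":-1,"travel":[0.0275,0.11,0],"turn":[0,0,0.7]},{"jaw":-1,"travel":[0.0275,0.11,0],"turn":[0,0,0.84]},{"jaw":-1,"travel":[0.0275,0.11,0],"turn":[0,0,0.98]},{"jaw":-1,"travel":[0.0275,0.11,0],"turn":[0,0,1.12]},{"jaw":-1,"travel":[0.0275,0.11,0],"turn":[0,0,1.26]},{"jaw":-1,"travel":[0.0275,0.11,-0.01],"turn":[0,0,1.4]},{"jaw":-1,"travel":[0.0275,0.11,-0.03],"turn":[0,0,1.527]},{"jaw":-1,"travel":[0.0275,0.11,-0.046],"turn":[0,0,1.527]},{"jaw":-1,"travel":[0.0275,0.11,-0.046],"turn":[0,0,1.527]},{"jaw":-1,"travel":[0.0275,0.11,-0.046],"turn":[0,0,1.527]}]'
python3 - <<'E'
from h import *
T=manip.state();R=T["tool_rot"];print(T["ee_pos"],T["force"],T["moment"])
ims=[]
for n in("scene","side"):
    s=snapshot(n);Y=cloud(s);np.savez(n+"3.npz",W=Y,f=s["frame"]);Y=Y.reshape(-1,3)
    m=(np.hypot(Y[:,0]-.491,Y[:,1]-.12)<.11)&(Y[:,2]>.054)&(Y[:,2]<.0625)
    print(n,"iso",cv2.minAreaRect(Y[m][:,:2].astype(np.float32)))
    for a,b in((.076,.1),(.108,.138),(.142,.182)):
        k=(abs(Y[:,2]-(a+b)/2)<(b-a)/2)&(np.hypot(Y[:,0]-.4905,Y[:,1]-.1205)<.045)
        t=(Y[k]-T["ee_pos"])@R
        print(n,a,len(t),np.round(np.percentile(t[:,:2],[3,50,97],axis=0),4).tolist() if len(t) else 0)
    c,q=(300,120) if n=="scene" else (280,200)
    ims.append(cv2.resize(s["frame"][q:q+150,c:c+130],None,fx=3,fy=3,interpolation=cv2.INTER_CUBIC))
cv2.imwrite("pics/over.png",np.hstack(ims)[...,::-1])
E
```

```text
clock: 6.95
ee_pos: [0.4907, 0.1202, 0.1503]
tool_rot: [[0.21, 0.978, -0.0], [0.978, -0.21, -0.0], [-0.0, -0.0, -1.0]]
force: [0.6, -0.4, -2.2]
gripper_width: 0.0158
finger_force: 30.0
[0.49066774 0.12019432 0.15026399] [ 0.5501846  -0.44330111 -2.23557498] [0.00100613 0.00896992 0.02735596]
scene iso ((0.4907366633415222, 0.12063495069742203), (0.12591178715229034, 0.14242319762706757), 17.613187789916992)
scene 0.076 60 [[-0.0144, -0.0001], [0.0001, 0.0051], [0.0164, 0.0084]]
scene 0.108 92 [[-0.0147, -0.0024], [0.0009, 0.0088], [0.0166, 0.0158]]
scene 0.142 317 [[-0.0359, 0.0037], [0.0023, 0.0079], [0.0385, 0.0237]]
side iso ((0.4911862909793854, 0.12196305394172668), (0.12085261195898056, 0.1432218849658966), 18.31640625)
side 0.076 52 [[-0.006, -0.0048], [0.0169, -0.0017], [0.0194, 0.007]]
side 0.108 93 [[0.0016, -0.0114], [0.012, -0.005], [0.0184, 0.0081]]
side 0.142 293 [[0.0024, -0.0205], [0.0123, -0.0063], [0.042, 0.0202]]
```

View pics/over.png

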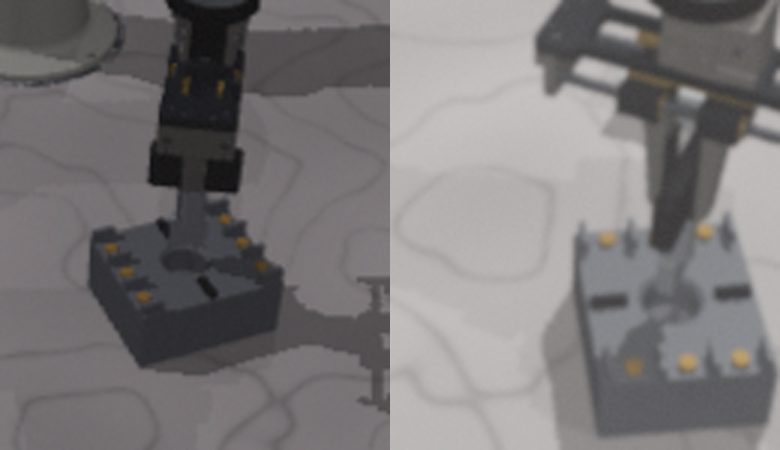

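```bash
python3 -m pendant '[{"jaw":-1,"travel":[-0.0007,-0.0005,-0.005],"turn":[0,0,0]},{"jaw":-1,"travel":[-0.0007,-0.0005,-0.01],"turn":[0,0,0]},{"jaw":-1,"travel":[-0.0007,-0.0005,-0.015],"turn":[0,0,0]},{"jaw":-1,"travel":[-0.0007,-0.0005,-0.02],"turn":[0,0,0]},{"jaw":-1,"travel":[-0.0007,-0.0005,-0.024],"turn":[0,0,0]},{"jaw":-1,"travel":[-0.0007,-0.0005,-0.027],"turn":[0,0,0]},{"jaw":-1,"travel":[-0.0007,-0.0005,-0.03],"turn":[0,0,0]},{"jaw":-1,"travel":[-0.0007,-0.0005,-0.03],"turn":[0,0,0]}]'; python3 -c "
from h import *;T=manip.state();print(T['force'],T['moment'])"
```

```text
clock: 7.85
ee_pos: [0.4895, 0.12, 0.1196]
tool_rot: [[0.209, 0.978, -0.001], [0.978, -0.209, -0.0], [-0.0, -0.001, -1.0]]
force: [-0.3, -1.2, -3.0]
gripper_width: 0.0158
finger_force: 30.0
[-0.34275584 -1.23212857 -3.01338077] [-0.01932069  0.02248514  0.05460062]
```

```bash
python3 -m pendant '[{"jaw":-1,"travel":[0,0,-0.004],"turn":[0,0,0]},{"jaw":-1,"travel":[0,0,-0.008],"turn":[0,0,0]},{"jaw":-1,"travel":[0,0,-0.012],"turn":[0,0,0]},{"jaw":-1,"travel":[0,0,-0.015],"turn":[0,0,0]},{"jaw":-1,"travel":[0,0,-0.017],"turn":[0,0,0]},{"jaw":-1,"travel":[0,0,-0.018],"turn":[0,0,0]},{"jaw":-1,"travel":[0,0,-0.018],"turn":[0,0,0]}]'; for i in 1; do python3 -m pendant '[{"jaw":-1,"travel":[0,0,-0.0005],"turn":[0,0,0]},{"jaw":-1,"travel":[0,0,-0.001],"turn":[0,0,0]},{"jaw":-1,"travel":[0,0,-0.001],"turn":[0,0,0]}]'; done
```

```text
clock: 8.55
ee_pos: [0.4897, 0.12, 0.102]
tool_rot: [[0.209, 0.978, -0.0], [0.978, -0.209, 0.0], [-0.0, -0.0, -1.0]]
force: [-0.9, 0.4, -2.9]
gripper_width: 0.0158
finger_force: 30.0
clock: 8.85
ee_pos: [0.4898, 0.12, 0.1011]
tool_rot: [[0.209, 0.978, 0.0], [0.978, -0.209, -0.0], [-0.0, 0.0, -1.0]]
force: [0.5, 0.1, -3.5]
gripper_width: 0.0162
finger_force: 30.0
```

```bash
python3 -m pendant '[{"jaw":-1,"travel":[0,0,-0.0005],"turn":[0,0,0]},{"jaw":-1,"travel":[0,0,-0.001],"turn":[0,0,0]},{"jaw":-1,"travel":[0,0,-0.001],"turn":[0,0,0]}]';  python3 -m pendant '[{"jaw":-1,"travel":[0,0,-0.0004],"turn":[0,0,0]},{"jaw":-1,"travel":[0,0,-0.0004],"turn":[0,0,0]}]'
```

```text
clock: 9.15
ee_pos: [0.4898, 0.12, 0.1001]
tool_rot: [[0.209, 0.978, 0.0], [0.978, -0.209, 0.0], [0.0, 0.0, -1.0]]
force: [-0.1, -0.2, -2.4]
gripper_width: 0.0154
finger_force: 30.0
clock: 9.35
ee_pos: [0.4899, 0.12, 0.1]
tool_rot: [[0.209, 0.978, 0.0], [0.978, -0.209, -0.0], [-0.0, 0.0, -1.0]]
force: [-0.7, -0.1, -0.7]
gripper_width: 0.0157
finger_force: 30.0
```

```bash
python3 -m pendant '[{"jaw":-1,"travel":[0,0,-0.0004],"turn":[0,0,0]},{"jaw":-1,"travel":[0,0,-0.0004],"turn":[0,0,0]},{"jaw":-1,"travel":[0,0,-0.0004],"turn":[0,0,0]}]'
```

```text
clock: 9.65
ee_pos: [0.49, 0.12, 0.0998]
tool_rot: [[0.209, 0.978, 0.0], [0.978, -0.209, -0.0], [0.0, 0.0, -1.0]]
force: [-3.1, -0.2, 5.0]
gripper_width: 0.0157
finger_force: 30.0
```

```bash
python3 -m pendant '[{"jaw":-1,"travel":[0,0,0],"turn":[0,0,-0.04]},{"jaw":-1,"travel":[0,0,0],"turn":[0,0,-0.08]},{"jaw":-1,"travel":[0,0,0],"turn":[0,0,-0.12]},{"jaw":-1,"travel":[0,0,0],"turn":[0,0,-0.16]},{"jaw":-1,"travel":[0,0,0],"turn":[0,0,-0.16]}]';python3 -m pendant '[{"jaw":-1,"travel":[0,0,0],"turn":[0,0,-0.03]},{"jaw":-1,"travel":[0,0,0],"turn":[0,0,-0.06]},{"jaw":-1,"travel":[0,0,0],"turn":[0,0,-0.06]}]'
```

```text
clock: 10.15
ee_pos: [0.4908, 0.12, 0.0997]
tool_rot: [[0.363, 0.932, 0.003], [0.932, -0.363, 0.0], [0.001, 0.002, -1.0]]
force: [1.2, 0.9, 0.5]
gripper_width: 0.0159
finger_force: 30.0
clock: 10.45
ee_pos: [0.4895, 0.1199, 0.0988]
tool_rot: [[0.419, 0.908, -0.0], [0.908, -0.419, -0.0], [-0.0, -0.0, -1.0]]
force: [1.0, 0.1, -2.5]
gripper_width: 0.0163
finger_force: 30.0
```

Vertical support has vanished at a key angle of about 65°, so the blade is over the slot. I lower gently.

```bash
python3 -m pendant '[{"jaw":-1,"travel":[0,0,-0.0007],"turn":[0,0,-0.02]},{"jaw":-1,"travel":[0,0,-0.0014],"turn":[0,0,-0.04]},{"jaw":-1,"travel":[0,0,-0.0014],"turn":[0,0,-0.04]}]';python3 -m pendant '[{"jaw":-1,"travel":[0,0,-0.0007],"turn":[0,0,-0.02]},{"jaw":-1,"travel":[0,0,-0.0014],"turn":[0,0,-0.04]},{"jaw":-1,"travel":[0,0,-0.0014],"turn":[0,0,-0.04]}]';python3 -c "
from h import *;T=manip.state();print(T['force'],T['moment'])"
```

```text
clock: 10.75
ee_pos: [0.4892, 0.1199, 0.0974]
tool_rot: [[0.454, 0.891, -0.001], [0.891, -0.454, -0.0], [-0.001, -0.001, -1.0]]
force: [1.1, 0.0, -2.8]
gripper_width: 0.0157
finger_force: 30.0
clock: 11.05
ee_pos: [0.4893, 0.1201, 0.0961]
tool_rot: [[0.49, 0.872, -0.001], [0.872, -0.49, 0.0], [-0.0, -0.001, -1.0]]
force: [-0.2, 0.1, -2.8]
gripper_width: 0.0158
finger_force: 30.0
[-0.24046406  0.11413362 -2.82846806] [-0.0114639   0.07441925 -0.02720476]
```

```bash
python3 -m pendant '[{"jaw":-1,"travel":[0,0,-0.0015],"turn":[0,0,0]},{"jaw":-1,"travel":[0,0,-0.003],"turn":[0,0,0]},{"jaw":-1,"travel":[0,0,-0.0045],"turn":[0,0,0]},{"jaw":-1,"travel":[0,0,-0.006],"turn":[0,0,0]},{"jaw":-1,"travel":[0,0,-0.006],"turn":[0,0,0]}]'; python3 -m pendant '[{"jaw":-1,"travel":[0,0,-0.0015],"turn":[0,0,0]},{"jaw":-1,"travel":[0,0,-0.003],"turn":[0,0,0]},{"jaw":-1,"travel":[0,0,-0.0045],"turn":[0,0,0]},{"jaw":-1,"travel":[0,0,-0.006],"turn":[0,0,0]},{"jaw":-1,"travel":[0,0,-0.006],"turn":[0,0,0]}]'
```

```text
clock: 11.55
ee_pos: [0.4895, 0.12, 0.0902]
tool_rot: [[0.489, 0.872, -0.001], [0.872, -0.489, 0.0], [-0.0, -0.001, -1.0]]
force: [-0.1, 1.2, -2.4]
gripper_width: 0.0157
finger_force: 30.0
clock: 12.05
ee_pos: [0.4896, 0.12, 0.0842]
tool_rot: [[0.489, 0.872, -0.001], [0.872, -0.489, 0.0], [-0.0, -0.001, -1.0]]
force: [0.3, -0.5, -2.8]
gripper_width: 0.0158
finger_force: 30.0
```

```bash
python3 -m pendant '[{"jaw":-1,"travel":[0,0,-0.0008],"turn":[0,0,0]},{"jaw":-1,"travel":[0,0,-0.0016],"turn":[0,0,0]},{"jaw":-1,"travel":[0,0,-0.0016],"turn":[0,0,0]}]'; python3 -m pendant '[{"jaw":-1,"travel":[0,0,-0.0004],"turn":[0,0,0]},{"jaw":-1,"travel":[0,0,-0.0006],"turn":[0,0,0]},{"jaw":-1,"travel":[0,0,-0.0006],"turn":[0,0,0]}]'
```

```text
clock: 12.35
ee_pos: [0.4897, 0.12, 0.0828]
tool_rot: [[0.489, 0.872, -0.0], [0.872, -0.489, 0.0], [-0.0, -0.0, -1.0]]
force: [0.6, 0.2, -3.6]
gripper_width: 0.0156
finger_force: 30.0
clock: 12.65
ee_pos: [0.4898, 0.12, 0.0823]
tool_rot: [[0.489, 0.872, -0.0], [0.872, -0.489, 0.0], [-0.0, -0.0, -1.0]]
force: [-0.5, -0.1, -2.6]
gripper_width: 0.0161
finger_force: 30.0
```

```bash
python3 -m pendant '[{"jaw":-1,"travel":[0,0,-0.0003],"turn":[0,0,0]},{"jaw":-1,"travel":[0,0,-0.0005],"turn":[0,0,0]},{"jaw":-1,"travel":[0,0,-0.0005],"turn":[0,0,0]}]';  python3 -c "
from h import *;T=manip.state();print(T['force'],T['moment'])"
```

```text
clock: 12.95
ee_pos: [0.4899, 0.12, 0.0821]
tool_rot: [[0.489, 0.872, 0.0], [0.872, -0.489, 0.0], [0.0, 0.0, -1.0]]
force: [-1.1, -0.7, 0.2]
gripper_width: 0.0158
finger_force: 30.0
[-1.09599794 -0.69572572  0.24214904] [ 0.02529744  0.28036277 -0.02147367]
```

Home contact is felt at 18 mm below the riding height. Now I turn clockwise toward ON.

```bash
python3 -m pendant '[{"jaw":-1,"travel":[0,0,0],"turn":[0,0,-0.05]},{"jaw":-1,"travel":[0,0,0],"turn":[0,0,-0.1]},{"jaw":-1,"travel":[0,0,0],"turn":[0,0,-0.15]},{"jaw":-1,"travel":[0,0,0],"turn":[0,0,-0.2]},{"jaw":-1,"travel":[0,0,0],"turn":[0,0,-0.25]},{"jaw":-1,"travel":[0,0,0],"turn":[0,0,-0.3]},{"jaw":-1,"travel":[0,0,0],"turn":[0,0,-0.3]}]';  python3 -c "
from h import *;T=manip.state();print(T['force'],T['moment'])"
```

```text
clock: 13.65
ee_pos: [0.49, 0.1199, 0.0821]
tool_rot: [[0.725, 0.689, 0.0], [0.689, -0.725, -0.0], [0.0, 0.0, -1.0]]
force: [-1.4, -0.4, 0.2]
gripper_width: 0.0158
finger_force: 30.0
[-1.36698325 -0.43542721  0.22976384] [0.00382966 0.2047788  0.14093731]
```

```bash
python3 -m pendant '[{"jaw":-1,"travel":[0,0,0],"turn":[0,0,-0.05]},{"jaw":-1,"travel":[0,0,0],"turn":[0,0,-0.1]},{"jaw":-1,"travel":[0,0,0],"turn":[0,0,-0.15]},{"jaw":-1,"travel":[0,0,0],"turn":[0,0,-0.2]},{"jaw":-1,"travel":[0,0,0],"turn":[0,0,-0.25]},{"jaw":-1,"travel":[0,0,0],"turn":[0,0,-0.3]},{"jaw":-1,"travel":[0,0,0],"turn":[0,0,-0.35]},{"jaw":-1,"travel":[0,0,0],"turn":[0,0,-0.4]},{"jaw":-1,"travel":[0,0,0],"turn":[0,0,-0.44]},{"jaw":-1,"travel":[0,0,0],"turn":[0,0,-0.44]}]';  python3 -c "
from h import *;T=manip.state();print(T['force'],T['moment'])"
```

```text
clock: 14.65
ee_pos: [0.4898, 0.1203, 0.082]
tool_rot: [[0.949, 0.316, -0.0], [0.316, -0.949, 0.0], [0.0, -0.0, -1.0]]
force: [-1.8, 1.7, 1.3]
gripper_width: 0.0158
finger_force: 30.0
[-1.79971235  1.69102634  1.25830699] [0.27532118 0.4449002  0.19792516]
```

```bash
C='from h import *;T=manip.state();print("M",T["force"].round(2),T["moment"].round(3))'
python3 -m pendant '[{"jaw":-1,"travel":[0,0,0],"turn":[0,0,-0.02]},{"jaw":-1,"travel":[0,0,0],"turn":[0,0,-0.04]},{"jaw":-1,"travel":[0,0,0],"turn":[0,0,-0.04]}]'|grep tool;python3 -c "$C"
python3 -m pendant '[{"jaw":-1,"travel":[0,0,0],"turn":[0,0,-0.02]},{"jaw":-1,"travel":[0,0,0],"turn":[0,0,-0.03]},{"jaw":-1,"travel":[0,0,0],"turn":[0,0,-0.03]}]'|grep tool;python3 -c "$C"
```

```text
tool_rot: [[0.961, 0.276, 0.0], [0.276, -0.961, 0.001], [0.0, -0.0, -1.0]]
M [-1.25  2.2   2.97] [0.631 0.596 0.239]
tool_rot: [[0.969, 0.247, 0.0], [0.247, -0.969, 0.001], [0.0, -0.0, -1.0]]
M [-3.47  2.7   5.55] [0.912 0.783 0.283]
```

```bash
C='from h import *;T=manip.state();print("M",T["ee_pos"].round(4),T["force"].round(2),T["moment"].round(3))'
python3 -m pendant '[{"jaw":-1,"travel":[0,0,0.0003],"turn":[0,0,-0.02]},{"jaw":-1,"travel":[0,0,0.0003],"turn":[0,0,-0.03]},{"jaw":-1,"travel":[0,0,0.0003],"turn":[0,0,-0.03]}]'|grep tool;python3 -c "$C"
python3 -m pendant '[{"jaw":-1,"travel":[0,0,0],"turn":[0,0,-0.02]},{"jaw":-1,"travel":[0,0,0],"turn":[0,0,-0.03]},{"jaw":-1,"travel":[0,0,0],"turn":[0,0,-0.03]}]'|grep tool;python3 -c "$C"
```

```text
tool_rot: [[0.976, 0.218, 0.0], [0.218, -0.976, 0.001], [0.0, -0.0, -1.0]]
M [0.4898 0.1202 0.082 ] [-1.73  4.79  2.75] [1.044 0.549 0.279]
tool_rot: [[0.982, 0.188, 0.0], [0.188, -0.982, 0.0], [0.0, -0.0, -1.0]]
M [0.4898 0.1202 0.082 ] [-1.7   5.1   2.31] [1.283 0.513 0.224]
```

```bash
cat > ang.py <<'E'
from h import *
import sys
T=manip.state();R=T["tool_rot"];a0=np.degrees(np.arctan2(R[1,0],R[0,0]));print("tool",a0)
s=snapshot("wrist");W=wcloud(s);cv2.imwrite(sys.argv[1],s["frame"][...,::-1]);X=W.reshape(-1,3)
for n,X in(("wrist",X),("side",cloud(snapshot("side")).reshape(-1,3)),("scene",cloud(snapshot("scene")).reshape(-1,3))):
    k=(np.hypot(X[:,0]-.4905,X[:,1]-.1205)<.05)&(X[:,2]>.107)&(X[:,2]<.125)
    k2=(np.hypot(X[:,0]-.4905,X[:,1]-.1205)<.11)&(X[:,2]>.054)&(X[:,2]<.0625)
    if k.sum()>20: print(n,k.sum(),cv2.minAreaRect(X[k][:,:2].astype(np.float32)),"ztop",np.percentile(X[k][:,2],[50,95]))
    print("  iso",cv2.minAreaRect(X[k2][:,:2].astype(np.float32)))
E
python3 ang.py pics/w4.png
```

```text
tool 10.8393264212862
wrist 7010 ((0.49522626399993896, 0.12240907549858093), (0.043704383075237274, 0.06644841283559799), 77.42691802978516) ztop [0.1175504  0.12144592]
  iso ((0.4898713529109955, 0.12110258638858795), (0.11996600031852722, 0.14065006375312805), 18.26467514038086)
side 75 ((0.5219261050224304, 0.12825895845890045), (0.016314605250954628, 0.01580319181084633), 11.772153854370117) ztop [0.11646858 0.1190624 ]
  iso ((0.4914262890815735, 0.1217319518327713), (0.12053332477807999, 0.14310632646083832), 18.109731674194336)
scene 166 ((0.4996781647205353, 0.1226378008723259), (0.06014704704284668, 0.042167581617832184), 40.511165618896484) ztop [0.11714327 0.12200654]
  iso ((0.49129992723464966, 0.12174322456121445), (0.12868933379650116, 0.14362403750419617), 17.622488021850586)
```

View pics/w4.png

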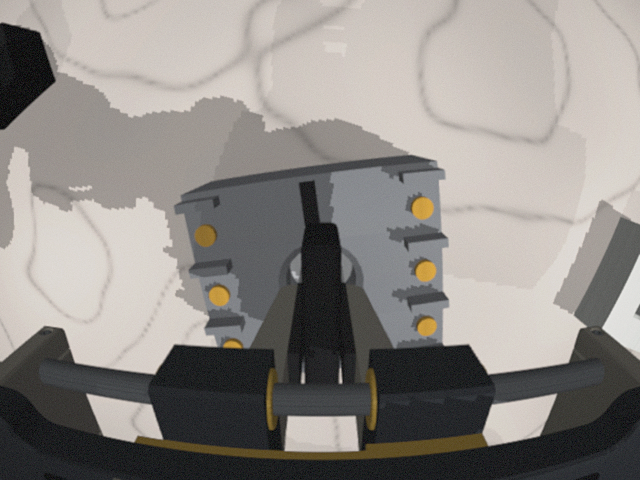

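```bash
C='from h import *;T=manip.state();print("M",T["ee_pos"].round(4),T["force"].round(2),T["moment"].round(3))'
python3 -m pendant '[{"jaw":-1,"travel":[0,0,0],"turn":[0,0,-0.015]},{"jaw":-1,"travel":[0,0,0],"turn":[0,0,-0.02]},{"jaw":-1,"travel":[0,0,0],"turn":[0,0,-0.02]}]'|grep tool;python3 -c "$C"
python3 -m pendant '[{"jaw":-1,"travel":[0,0,0],"turn":[0,0,-0.015]},{"jaw":-1,"travel":[0,0,0],"turn":[0,0,-0.02]},{"jaw":-1,"travel":[0,0,0],"turn":[0,0,-0.02]}]'|grep tool;python3 -c "$C"
```

```text
tool_rot: [[0.986, 0.169, 0.0], [0.169, -0.986, 0.0], [0.0, -0.0, -1.0]]
M [0.4898 0.1202 0.0821] [-1.53  3.98  2.13] [1.321 0.428 0.382]
tool_rot: [[0.989, 0.15, 0.0], [0.15, -0.989, 0.0], [0.0, -0.0, -1.0]]
M [0.4898 0.1201 0.0821] [-2.17  4.44  2.49] [1.273 0.325 0.634]
```

The torque rises at about 0.14 rad past ON, so the disc is against its stop. I turn the grip back through the blade's play to the ON line and check the loads.

```bash
C='from h import *;T=manip.state();print("M",T["ee_pos"].round(4),T["force"].round(2),T["moment"].round(3))'
python3 -m pendant '[{"jaw":-1,"travel":[0,0,0],"turn":[0,0,0.05]},{"jaw":-1,"travel":[0,0,0],"turn":[0,0,0.1]},{"jaw":-1,"travel":[0,0,0],"turn":[0,0,0.14]},{"jaw":-1,"travel":[0,0,0],"turn":[0,0,0.166]},{"jaw":-1,"travel":[0,0,0],"turn":[0,0,0.166]}]'|grep tool;python3 -c "$C"
```

```text
tool_rot: [[0.951, 0.31, 0.001], [0.31, -0.951, -0.002], [0.0, 0.002, -1.0]]
M [0.4902 0.1191 0.082 ] [-0.2  -1.63 -0.39] [-0.218 -0.014  0.019]
```

```bash
python3 -m pendant '[{"jaw":-0.6,"travel":[0,0,0],"turn":[0,0,0]},{"jaw":-0.3,"travel":[0,0,0],"turn":[0,0,0]},{"jaw":0,"travel":[0,0,0],"turn":[0,0,0]},{"jaw":0,"travel":[0,0,0],"turn":[0,0,0]},{"jaw":0,"travel":[0,0,0],"turn":[0,0,0]},{"jaw":0,"travel":[0,0,0],"turn":[0,0,0]},{"jaw":0,"travel":[0,0,0.02],"turn":[0,0,0]},{"jaw":0,"travel":[0,0,0.05],"turn":[0,0,0]},{"jaw":0,"travel":[0,0,0.09],"turn":[0,0,0]},{"jaw":0,"travel":[0,0,0.13],"turn":[0,0,0]},{"jaw":0,"travel":[0,0,0.13],"turn":[0,0,0]},{"jaw":0,"travel":[0,0,0.13],"turn":[0,0,0]}]'; python3 ang.py pics/w5.png
```

```text
clock: 18.3
ee_pos: [0.4903, 0.12, 0.2129]
tool_rot: [[0.951, 0.311, 0.002], [0.311, -0.951, -0.0], [0.002, 0.001, -1.0]]
force: [-0.2, -0.3, -0.5]
gripper_width: 0.0458
finger_force: 0.0
tool 18.097917778629096
wrist 2129 ((0.4896458387374878, 0.11906611174345016), (0.07966675609350204, 0.01572117581963539), 18.35625457763672) ztop [0.11758353 0.11880827]
  iso ((0.4894939661026001, 0.12098513543605804), (0.12096921354532242, 0.1407495141029358), 18.358835220336914)
side 337 ((0.4917221963405609, 0.1200597807765007), (0.07955633848905563, 0.020051496103405952), 18.127235412597656) ztop [0.11644103 0.11917085]
  iso ((0.49194690585136414, 0.1205752044916153), (0.12052085995674133, 0.14543302357196808), 18.20038604736328)
scene 162 ((0.4915953576564789, 0.11873673647642136), (0.08137759566307068, 0.01774052157998085), 18.778564453125) ztop [0.11726499 0.12005107]
  iso ((0.4928729832172394, 0.12207029014825821), (0.12567126750946045, 0.14339067041873932), 18.833873748779297)
```

View pics/w5.png

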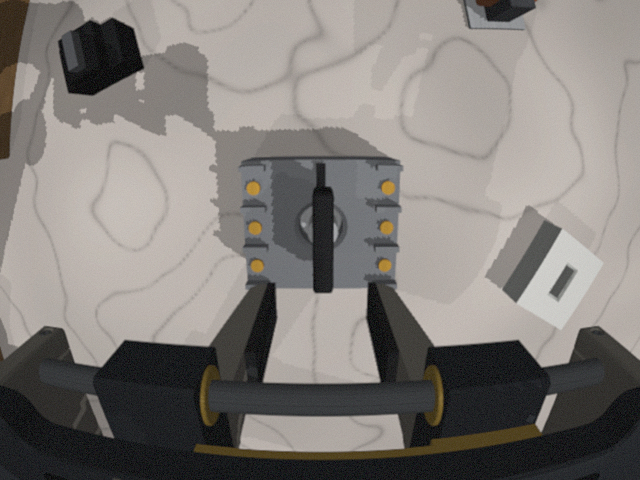

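The released key stands at (322,240) in line with the ribs: grip 18.36°, isolator 18.36°. Its top is at 117.6 mm against 117 mm expected when fully home.

```bash
python3 -c "
from bench import ticket;print(ticket.finish_job())"
```

```text
the job is handed in; nothing more can be done
None
```

I handed the job in with the key fully home in the isolator, turned to ON in line with the ribs and released; readings taken during contact showed light forces, and the arm didn't go near the contactor, transformer or breaker.

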